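# Hold a bisque lever level over its kiln setter

### The arm

A 6-joint arm with a two-finger parallel gripper is mounted at the origin on a cart in front of the work surface, level with it; the furniture and walls round the work are solid. World frame = base frame: x ahead of the robot, y to its left, z up, the work surface at z = 0. Lengths are in m, angles in rad, forces in N, time in s.
With the tool pointing down it reaches from about 0.3 to 0.875 m from the base axis. Payload 4.2 kg.
Tool frame: the origin (TCP) lies midway between the tips of the shut fingers; the grasp point (between the pads) lies 19 mm behind it; z points along the fingers, y is the line along which they close (so a half turn about z gives the same grasp; the last joint's range is limited). The gripper opens to 85 mm and grips with 20 to 120 N. Pads are 22 mm wide; open, the fingers measure 114 mm over their backs; the gripper's body (76 mm by 85 mm) begins 54 mm behind the grasp point. The pads swing forward as they close: fully open they stand 13 mm farther back than shut.
Start: joints at [1.247, 0.32, 1.565, -0, 1.257, -0.02], TCP at [0.172, 0.549, 0.231] pointing down, gripper open.
Joint ranges: [-3.11, 3.11], [-0.84, 2.01], [0.21, 2.61], [-1.34, 4.49], [0.05, 2.63], [-2.56, 2.56]. Speed limits (rad/s): [2.57, 2.57, 3.14, 3.14, 3.14, 3.14].

### API

Orientations are given as a unit quaternion [w, x, y, z].
In Python, from rig import manip, get_image, calibration, order gives the robot as it stands.
- The arm moves only by the shell command python3 -m crank 'ROWS' [FORCE]. ROWS is JSON, a list of rows, each a list of 7 numbers: the shift along the tool's x, y, z in units of 50 mm (1.0 is 50 mm), then the turn, a rotation vector about the tool's x, y, z in units of 5 degrees (1.0 is 5 degrees), then the opening, from -1 (shut) to 1 (fully open). A call has 1 to 12 rows; each row shifts and turns the commanded pose from where the row before left it, along the tool's axes as they then stand; what a row does not reach is not made up. A row lasts 1/8 s, in which the tool goes at most 62.5 mm and 10.7 degrees, less where a joint would pass 70% of its speed; a pose out of reach is approached as far as the arm can. A call is refused whole if a number of a shift passes 1 or a number of a turn 1, either way. A call with a gripper value outside its range is refused whole. The fingers move at their own pace and stop on an object; FORCE is the grip in N (left out, the last holds). Time passes only in rows, so rows that do not move let the fingers close. It gives the time, the measured TCP pose, the force, the opening and the grip force at its end, in the units of the state.
- manip.read_state(): the state, without advancing time (a new reading comes with each control period).
- get_image(name): name is "scene" or "top"; returns (picture, depth): 420x560x3 uint8, red, green, blue; 420x560 float32, m along the optical axis (not along the pixel's ray), 0 where there is no reading.
- calibration(name): a dict with "K" (3x3 intrinsics, pixels), "dist" ([k1, k2, p1, p2, k3] as OpenCV has them; the pictures are not rectified), "R" (3x3) and "t" (3): a world point X has camera coordinates R X + t. Camera axes: x right, y down, z forward; pixel columns grow to the right and rows downward; lengths in m; the calibration is good to about 2 mm. A picture is of the moment at which its call begins. calibration takes no time and is no camera call.
- order.hand_in(): hands the job in; it is judged then, once.
The state is a dict: "clock": time; "joint_positions": joint angles; "qd": joint speeds; "joint_torque": joint torques, N m; "tcp_pos": TCP position; "orientation": TCP orientation; "wrist_force": force on the tool from outside, world axes, zero at the start; "moment": the same for the moment, N m; "grip_width": finger opening in m; "grasp_force": force on a finger pad.
Only numpy, scipy, OpenCV 4.12 (cv2) and the standard library are available. Lean on these libraries where they do the work, as an engineer would, in place of code of your own. Each camera call takes 0.05 s, during which the arm holds its last target. There are 200 camera calls.

### The job

Pick up the unglazed clay lever lying on the table by its balance point and hold it level over its kiln setter, hub bore centred over the post and toe over the gap of the saddle, about 50 mm clear above the post, so that wads can be put underneath. The lever is brittle: grip it lightly (about 30 N, never more than 50 N on each side), keep it level all the way, do not let it touch the setter, and leave the cups standing near by alone. Finish while still holding it there: do not lower it or let it go.

Things in the scene. Friction and masses are not known exactly. Their poses are not given: they have to be found in the camera images.
- lever: loose terracotta lever, 0.36 to 0.56 kg, 251 mm long, lying flat: bored hub (64 mm across, 36 high, upright bore 26) at one end, straight arm 22 mm wide with flat upright sides (underside 10, top 36 mm up), round toe 28 mm across at the other. Origin at table level under the balance point; x from hub to toe, z up. Hub axis x = -66, toe axis x = +139; arm free to grip from x = -34 to +125 mm
- lever_balance (a point): the lever's balance point (centre of mass along the arm), 66 mm from the hub axis towards the toe, in the middle of the arm's width and height, 23 mm above the lever's underside; axes as lever
- lever_hub (a point): centre of the hub bore at the level of the lever's underside; axes as lever
- lever_toe (a point): centre of the toe at the level of the lever's underside; axes as lever
- setter: fixed white kiln setter: slab 290 x 84 x 24 mm with a round post 16 mm across near one end and, near the other, a saddle of two upright cheeks (30 x 12 mm) with a 38 mm gap between; post and cheeks reach 52 mm above the table. Origin at table level on the slab's centre line; x from post to saddle, z up. Post axis at x = -66 mm, saddle centre at x = +139 mm
- setter_post (a point): centre of the post's top, 52 mm above the table; axes as setter
- setter_saddle (a point): middle of the gap between the saddle's cheeks at the height of their tops, 52 mm above the table, 205 mm from the post; axes as setter
- cup_tall: loose reddish unglazed cup, 72 mm across, 80 mm high, a bystander; origin at the centre of its underside
- cup_green: loose green cup, 66 mm across, 57 mm high, a bystander; origin at the centre of its underside
- cup_grey: loose speckled grey cup, 62 mm across, 60 mm high, a bystander; origin at the centre of its underside

How it is judged:
On the way:
1. the lever is lifted clear of the table, level, gripped at its balance point (height (world z) of each of lever_hub, lever_toe above 0.03 m and angle between lever's own z axis and vertical below 0.15 rad and contact force between the fingers and lever above 2 N and x of the grasp point in the frame of lever between -0.022 and 0.022 m), for 0.2 s.
At the end, for the whole second after the job is handed in: The fingers hold the lever still within 22 mm of its balance point, level within 5 degrees, bore within 15 mm over the post, toe within 20 mm over the middle of the saddle, the hub's underside 20 to 90 mm above the post's top, not touching the setter (horizontal distance between lever_hub and setter_post below 0.015 m and horizontal distance between lever_toe and setter_saddle below 0.02 m and z of lever_hub in the frame of setter_post between 0.02 and 0.09 m and angle between lever's own z axis and vertical below 0.09 rad and x of the grasp point in the frame of lever between -0.022 and 0.022 m and contact force between the fingers and lever above 2 N and contact force between lever and setter below 0.2 N and linear speed of lever below 0.03 m/s); the arm keeps its last pose, push and grip.
It fails at once if the brittle lever is squeezed with more than 55 N a side (110 N over both fingers) (contact force between the fingers and lever above 110 N).
It fails at once if the lever tips more than 14 degrees (angle between lever's own z axis and vertical above 0.25 rad).
It fails at once if the lever touches the setter (contact force between lever and setter above 1 N).
It fails at once if a cup is disturbed (distance of any of cup_tall, cup_green, cup_grey from where it was at the start of the episode above 0.02 m).
It also fails if it takes over 48 s, if anything falls off the work surface, if the arm or the gripper's body presses on something with over 40 N, if the wrist force passes 120 N, or if a joint passes its speed limit or range.

## Working session

There is one attempt and no reset: what is moved stays moved. The work goes in short steps, Python scripts to look and compute and a shell command to move; the robot and the scene stay as the last step left them, time stands still between calls to the robot, and variables do not carry over. Pictures are saved under pics/ and viewed, at most 10 in all, crops included, and the job is handed in when it is done.

```bash
mkdir -p pics; cat > h.py <<'E'
import numpy as np, cv2
from rig import manip, get_image, calibration, order
def world(name, depth):
    c=calibration(name);K,d,R,t=[np.array(c[k],float) for k in("K","dist","R","t")]
    h,w=depth.shape;u,v=np.meshgrid(np.arange(w),np.arange(h))
    p=cv2.undistortPoints(np.stack([u,v],-1).reshape(-1,1,2).astype(float),K,d).reshape(h,w,2)
    P=np.dstack([p,np.ones((h,w))])*depth[...,None]
    return (P-t.reshape(3))@R   # R^T(P-t)
E
python3 - <<'E'
from h import *
for n in("top","scene"):
    im,d=get_image(n);cv2.imwrite(f"pics/{n}0.png",im[...,::-1]);np.savez(f"pics/{n}0.npz",im=im,d=d)
    c=calibration(n);print(n,-np.array(c["R"]).T@np.array(c["t"]).ravel())
print(manip.read_state())
E
```

```text
top [0.48754034 0.0107836  1.69525659]
scene [-0.3037309  -0.76451486  1.52279549]
{'clock': 0.1, 'joint_positions': array([ 1.24701124e+00,  3.20189512e-01,  1.56550557e+00,  2.55466563e-06,
        1.25742653e+00, -2.00049529e-02]), 'qd': array([-8.98588420e-04, -1.67073414e-03, -3.57136180e-03,  7.20972039e-05,
       -1.66789318e-03, -3.71877950e-04]), 'joint_torque': array([ 6.30419909e-04, -4.16410160e+01, -2.34704518e+01,  9.11474535e-05,
        4.86805133e-03, -1.39995808e-05]), 'tcp_pos': array([0.17186878, 0.54827889, 0.23060842]), 'orientation': array([-1.31960934e-04,  1.51307055e-01,  9.88486515e-01, -7.53005028e-04]), 'wrist_force': array([ 0.36183615, -0.79165162, -0.13239173]), 'moment': array([-0.00773143, -0.02780717,  0.02912677]), 'grasp_force': 0.0, 'grip_width': 0.08531126617161382}
```

View pics/top0.png

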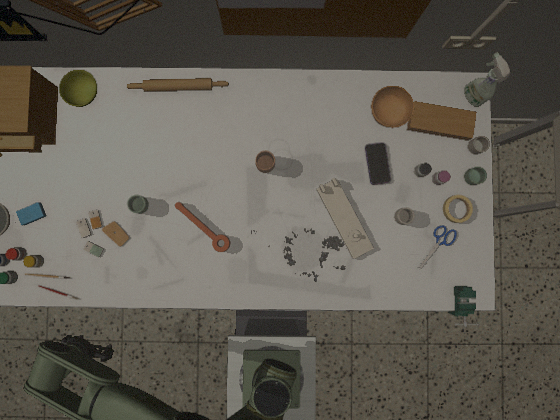

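View pics/scene0.png

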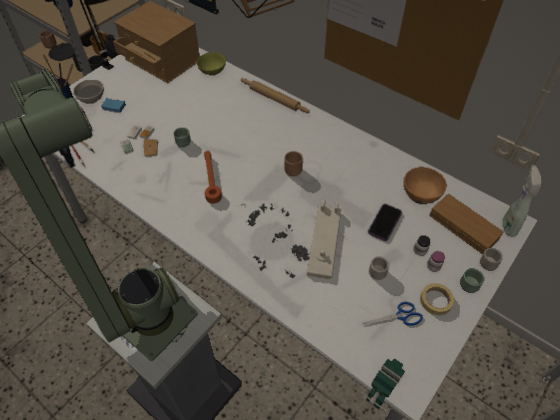

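The top view shows the lever with its hub at (222,243) and toe at (180,205). The setter's post is near (357,237) and its saddle near (328,188). The cups are at (265,161), (138,204) and (403,215). Next I measure them.

```bash
python3 - <<'E'
from h import *
W={}
for n in("top","scene"):
    z=np.load(f"pics/{n}0.npz");W[n]=(z["im"],world(n,z["d"]))
for n,(lb,sb,cs) in {"top":((170,195,235,256),(312,170,385,265),[(265,161),(138,204),(403,215)]),"scene":((195,145,230,208),(300,190,350,280),[(293,162),(182,137),(379,267)])}.items():
    im,P=W[n];hsv=cv2.cvtColor(im,cv2.COLOR_RGB2HSV)
    def sub(b,m):
        k=np.zeros(m.shape,bool);k[b[1]:b[3],b[0]:b[2]]=1;return k&m
    tabl=P[...,2][230:235,250:300] if n=="top" else P[...,2][230:235,270:280]
    print(n,"table z",np.median(tabl))
    m=sub(lb,(hsv[...,1]>110)&((hsv[...,0]<15)|(hsv[...,0]>172))&(P[...,2]>.026)&(P[...,2]<.05))
    q=P[m];print("lever n",m.sum(),"z pct",np.percentile(q[:,2],[5,50,95]).round(4))
    # arm axis by PCA, extents, hub from end
    c=q[:,:2].mean(0);a=np.linalg.svd(q[:,:2]-c,full_matrices=False)[2][0]
    if a@np.array([0,1])<0:a=-a
    nrm=np.array([-a[1],a[0]])
    for it in range(2):
        s=(q[:,:2]-c)@a;w=(q[:,:2]-c)@nrm
        print(" ext",s.min(),s.max(),"yaw",np.degrees(np.arctan2(a[1],a[0])))
        arm=(s>s.min()+.08)&(s<s.max()-.035)
        f=cv2.fitLine(q[arm,:2].astype(np.float32),cv2.DIST_L2,0,.01,.01).ravel()
        a2=f[:2]*np.sign(f[:2]@a);c=f[2:];a=a2;nrm=np.array([-a[1],a[0]])
    s=(q[:,:2]-c)@a;w=(q[:,:2]-c)@nrm
    print(" arm width",np.ptp(w[(s>s.min()+.08)&(s<s.max()-.035)]), "len",np.ptp(s))
    mid=(s.min()+s.max())/2; o=s.min()+(s.max()-s.min()-.251)/2+.032+.066
    print(" lever origin",c+a*o,"yaw",np.degrees(np.arctan2(a[1],a[0])))
    hb=q[s<s.min()+.066,:2];(hc,hr)=cv2.minEnclosingCircle(hb.astype(np.float32));print(" hub circ",hc,hr)
    m=sub(sb,(P[...,2]>.017)&(P[...,2]<.032));q=P[m]
    r=cv2.minAreaRect(q[:,:2].astype(np.float32));print("setter slab",r)
    m=sub(sb,(P[...,2]>.044)&(P[...,2]<.06)).astype(np.uint8)
    k,l,st,ce=cv2.connectedComponentsWithStats(m)
    for i in range(1,k):
        if st[i,4]>3:print(" top blob",st[i,4],ce[i].round(1),P[l==i].mean(0).round(4))
    for u,v in cs:
        b=P[v-15:v+16,u-15:u+16].reshape(-1,3);b=b[b[:,2]>.04]
        if n=="top": print("cup",((b.min(0)+b.max(0))/2).round(3)[:2],np.ptp(b,0).round(3))
E
python3 - <<'E'
import cv2
a=cv2.imread('pics/top0.png')[165:270,165:390];cv2.imwrite('pics/crop1.png',cv2.resize(a,None,fx=3.5,fy=3.5,interpolation=2))
E
```

```text
top table z -0.00017683188089616375
lever n 456 z pct [0.0293 0.0353 0.0421]
 ext -0.10487973106101078 0.14191504568007626 yaw 49.22601672167055
 ext -0.1452360559584552 0.10157666874426066 yaw 49.40404679714741
 arm width 0.020034881724091583 len 0.24681272470271587
 lever origin [0.52712941 0.2355275 ] yaw 49.40404679714741
 hub circ (0.4837455153465271, 0.18895414471626282) 0.03272170200943947
setter slab ((0.5895757675170898, -0.30923402309417725), (0.300115704536438, 0.252421498298645), 11.193991661071777)
 top blob 29 [334.5 181.3] [ 0.7084 -0.2216  0.0517]
 top blob 29 [322.3 187.8] [ 0.6849 -0.1779  0.0508]
 top blob 15 [355.3 235.3] [ 0.5156 -0.2958  0.0532]
cup [0.651 0.03 ] [0.327 0.068 1.654]
cup [0.572 0.266] [0.169 0.511 1.655]
cup [ 0.553 -0.246] [0.131 0.514 1.655]
scene table z 0.0026972676497862324
lever n 341 z pct [0.0294 0.0376 0.0441]
 ext -0.09350123598436032 0.15704966065119946 yaw 49.55925593282479
 ext -0.1467745893480323 0.10367304304486294 yaw 49.18742638074618
 arm width 0.019152510904349877 len 0.25044763239289525
 lever origin [0.52623972 0.23380426] yaw 49.18742638074618
 hub circ (0.48284912109375, 0.18424218893051147) 0.033351629972457886
setter slab ((0.5698080062866211, -0.246469184756279), (0.29576170444488525, 0.12246531993150711), 27.989078521728516)
 top blob 24 [322.8 203.4] [ 0.6845 -0.1788  0.0528]
 top blob 26 [336.5 205.5] [ 0.7071 -0.2235  0.053 ]
 top blob 18 [322.5 251.3] [ 0.5167 -0.2965  0.0518]
```

View pics/crop1.png

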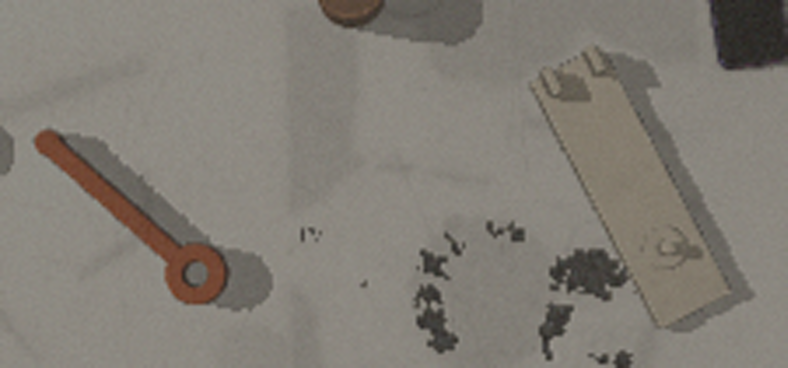

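The two views agree:
- **Lever:** origin at (0.5265, 0.235), yaw 49.3°.
- **Setter:** post at (0.516, -0.296) and saddle at (0.696, -0.2005). They are 204 mm apart (205 given), at yaw 27.9°.

First I turn the tool +113.3° about its z axis (j6 goes to about 65° at the lever).

```bash
python3 -m crank '[[0,0,0,0,0,1,1],[0,0,0,0,0,1,1],[0,0,0,0,0,1,1],[0,0,0,0,0,1,1],[0,0,0,0,0,1,1],[0,0,0,0,0,1,1],[0,0,0,0,0,1,1],[0,0,0,0,0,1,1],[0,0,0,0,0,1,1],[0,0,0,0,0,1,1],[0,0,0,0,0,1,1],[0,0,0,0,0,1,1]]' 30
python3 -m crank '[[0,0,0,0,0,1,1],[0,0,0,0,0,1,1],[0,0,0,0,0,1,1],[0,0,0,0,0,1,1],[0,0,0,0,0,1,1],[0,0,0,0,0,1,1],[0,0,0,0,0,1,1],[0,0,0,0,0,1,1],[0,0,0,0,0,1,1],[0,0,0,0,0,1,1],[0,0,0,0,0,0.66,1],[0,0,0,0,0,0,1]]' 
cat >> h.py <<'E'
from scipy.spatial.transform import Rotation
def todo(p,yangle):
    s=manip.read_state();R=Rotation.from_quat(np.roll(s["orientation"],-1))
    y=np.radians(yangle);Y=np.array([np.cos(y),np.sin(y),0]);Z=np.array([0,0,-1.]);T=np.stack([np.cross(Y,Z),Y,Z],1)
    print("pos",s["tcp_pos"].round(4),"q",s["joint_positions"].round(3),"t",s["clock"],"grip",s["grip_width"],s["grasp_force"],"F",s["wrist_force"].round(2))
    print("shift units",(R.inv().apply(np.array(p)-s["tcp_pos"])/.05).round(3),"turn units",(np.degrees((R.inv()*Rotation.from_matrix(T)).as_rotvec())/5).round(3))
E
python3 -c "
from h import *
todo([.5265,.235,.1],-40.7)"
```

```text
clock: 1.6
tcp_pos: [0.1719, 0.5484, 0.2308]
orientation: [0.0, 0.626, 0.779, -0.001]
wrist_force: [0.2, -0.1, -0.7]
grip_width: 0.0854
grasp_force: 0.0
clock: 3.1
tcp_pos: [0.1719, 0.5484, 0.2309]
orientation: [0.0, 0.909, 0.417, -0.0]
wrist_force: [0.7, -0.8, 0.7]
grip_width: 0.0855
grasp_force: 0.0
pos [0.1719 0.5484 0.2309] q [1.247 0.32  1.565 0.    1.257 1.957] t 3.1 grip 0.08550367550345372 0.0 F [ 0.67 -0.77  0.73]
shift units [-0.131  9.463  2.621] turn units [0.004 0.009 0.006]
```

```bash
python3 -m crank '[[0,0.4,0,0,0,0,1],[0,0.85,0,0,0,0,1],[0,0.9,0,0,0,0,1],[0,0.9,0,0,0,0,1],[0,0.9,0,0,0,0,1],[0,0.9,0.2,0,0,0,1],[0,0.9,0.4,0,0,0,1],[0,0.9,0.5,0,0,0,1],[-0.03,0.9,0.5,0,0,0,1],[-0.05,0.9,0.5,0,0,0,1],[-0.05,0.7,0.4,0,0,0,1],[0,0.31,0.12,0,0,0,1]]'
python3 - <<'E'
from h import *
todo([.5265,.235,.006],-40.7)
im,d=get_image("scene");cv2.imwrite("pics/s1.png",cv2.resize(im[110:250,140:300,::-1],None,fx=4,fy=4))
E
```

```text
clock: 4.6
tcp_pos: [0.5267, 0.2326, 0.0991]
orientation: [0.0, 0.909, 0.416, -0.001]
wrist_force: [0.1, 0.4, -0.9]
grip_width: 0.0852
grasp_force: 0.0
pos [0.5267 0.2326 0.0991] q [ 0.396  0.435  1.746 -0.     0.963  1.109] t 4.6 grip 0.0851755014062961 0.0 F [ 0.06  0.44 -0.86]
shift units [ 0.038 -0.032  1.861] turn units [-0.011  0.029 -0.027]
```

View pics/s1.png

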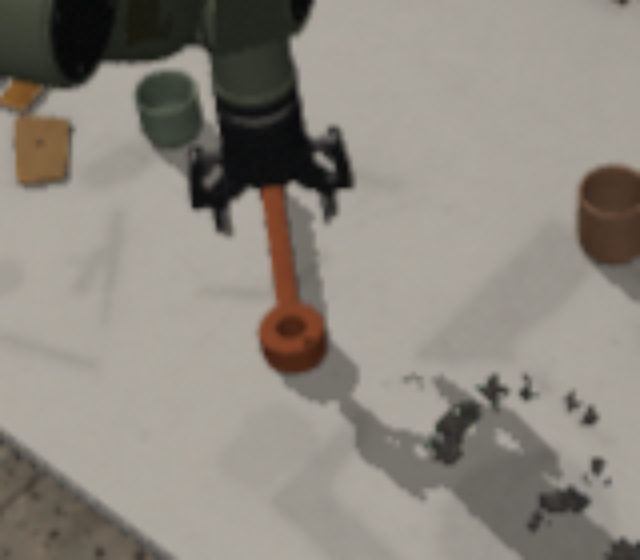

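In this crop the open fingertips at (225,230) and (330,215) straddle the arm at (278,220), and the cups are clear. I descend and close at 30 N.

```bash
python3 -m crank '[[0.03,0,0.3,0,0,0,1],[0,0,0.5,0,0,0,1],[0,0,0.5,0,0,0,1],[0,0,0.35,0,0,0,1],[0,0,0.2,0,0,0,1],[0,0,0,0,0,0,1],[0,0,0,0,0,0,1]]' 30
python3 -c "
from h import *
todo([.5265,.235,.006],-40.7)"
```

```text
clock: 5.52
tcp_pos: [0.5277, 0.237, 0.0086]
orientation: [-0.0, 0.909, 0.417, 0.001]
wrist_force: [0.4, -0.2, -0.4]
grip_width: 0.0851
grasp_force: 0.0
pos [0.5277 0.237  0.0086] q [0.402 0.547 1.832 0.    0.761 1.112] t 5.525 grip 0.08512828072544687 0.0 F [ 0.41 -0.17 -0.36]
shift units [-0.045  0.008  0.052] turn units [ 0.007 -0.017  0.005]
```

```bash
python3 -m crank '[[-0.04,0,0.04,0,0,0,0.6],[0,0,0,0,0,0,0.2],[0,0,0,0,0,0,-0.1],[0,0,0,0,0,0,-0.3],[0,0,0,0,0,0,-0.4],[0,0,0,0,0,0,-0.5],[0,0,0,0,0,0,-0.6],[0,0,0,0,0,0,-0.8],[0,0,0,0,0,0,-1],[0,0,0,0,0,0,-1],[0,0,0,0,0,0,-1]]' 30
python3 -c "
from h import *
todo([.5265,.235,.006],-40.7)"
```

```text
clock: 6.9
tcp_pos: [0.5261, 0.2349, 0.0059]
orientation: [0.0, 0.909, 0.417, 0.0]
wrist_force: [-0.1, -1.0, 2.0]
grip_width: 0.0213
grasp_force: 30.4
pos [0.5261 0.2349 0.0059] q [ 0.4    0.549  1.838 -0.     0.754  1.11 ] t 6.9 grip 0.021343231196003953 30.376547276973724 F [-0.09 -0.97  1.95]
shift units [ 0.006  0.005 -0.002] turn units [ 0.002 -0.003 -0.001]
```

```bash
python3 -m crank '[[0,0,-0.08,0,0,0,-1],[0,0,-0.16,0,0,0,-1],[0,0,-0.24,0,0,0,-1],[0,0,-0.3,0,0,0,-1],[0,0,-0.3,0,0,0,-1],[0,0,-0.3,0,0,0,-1],[0,0,-0.3,0,0,0,-1],[0,0,-0.3,0,0,0,-1],[0,0,-0.24,0,0,0,-1],[0,0,-0.12,0,0,0,-1],[0,0,-0.06,0,0,0,-1],[0,0,0,0,0,0,-1]]' 30
cat >> h.py <<'E'
def lever(n,tag):
    im,d=get_image(n);P=world(n,d);hsv=cv2.cvtColor(im,cv2.COLOR_RGB2HSV)
    s=manip.read_state()["tcp_pos"]
    m=(hsv[...,1]>110)&((hsv[...,0]<15)|(hsv[...,0]>172))&(np.linalg.norm(P[...,:2]-s[:2],axis=2)<.19)&(P[...,2]>.1)&(P[...,2]<.2)
    k,l,st,ce=cv2.connectedComponentsWithStats(cv2.morphologyEx(m.astype(np.uint8),cv2.MORPH_CLOSE,np.ones((3,3))))
    for i in range(1,k):
        if st[i,4]<15: continue
        q=P[(l==i)&m];print(n,"px",ce[i].round(),"n",len(q),"mean",q.mean(0).round(4),"rect",cv2.minAreaRect(q[:,:2].astype(np.float32)),"z med",np.median(q[:,2]).round(4))
        z=np.median(q[:,2]);top=q[abs(q[:,2]-z)<.008];f=np.linalg.lstsq(np.c_[top[:,:2],np.ones(len(top))],top[:,2],rcond=None)[0];print("  slope",f[:2].round(3))
    x,y=int(np.median(np.where(m)[1])),int(np.median(np.where(m)[0]))
    cv2.imwrite(f"pics/{tag}.png",cv2.resize(im[max(y-60,0):y+60,max(x-75,0):x+75,::-1],None,fx=4,fy=4))
E
python3 -c "
from h import *
todo([.574,-.2655,.111],-62.1)
lever('scene','s2');lever('top','t2')"
```

```text
clock: 8.4
tcp_pos: [0.5259, 0.2348, 0.1256]
orientation: [-0.0, 0.909, 0.417, -0.0]
wrist_force: [-0.4, 0.2, -3.4]
grip_width: 0.0215
grasp_force: 29.6
pos [0.5259 0.2348 0.1256] q [0.4   0.406 1.716 0.    1.02  1.11 ] t 8.4 grip 0.021453415813422524 29.63186413049698 F [-0.44  0.16 -3.39]
shift units [-6.958  7.256  0.293] turn units [-2.000e-03  5.000e-03  4.279e+00]
scene px [209. 169.] n 334 mean [0.4908 0.1937 0.1521] rect ((0.5122137665748596, 0.20569628477096558), (0.1352045089006424, 0.05842064321041107), 36.8765754699707) z med 0.1553
  slope [ 0.011 -0.   ]
top px [176. 207.] n 114 mean [0.6041 0.3248 0.1541] rect ((0.6026662588119507, 0.3241595923900604), (0.0666550025343895, 0.021153688430786133), 48.94554901123047) z med 0.1543
  slope [-0.031  0.029]
top px [221. 242.] n 105 mean [0.4876 0.1715 0.1552] rect ((0.4880336821079254, 0.17148499190807343), (0.05797772854566574, 0.031931161880493164), 19.91971206665039) z med 0.1554
  slope [ 0.011 -0.037]
```

View pics/s2.png

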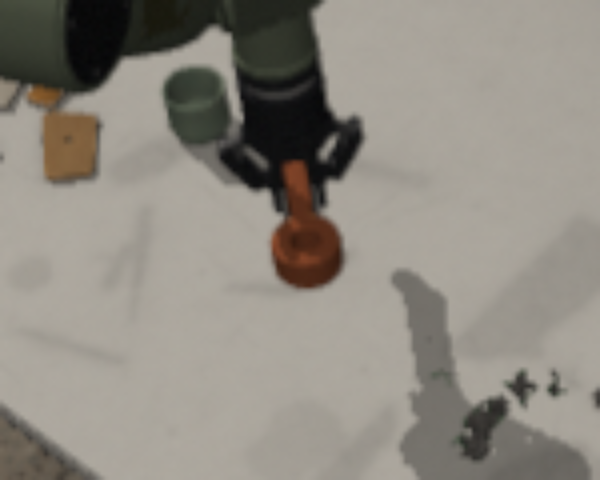

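The crop shows the hub at (307,248), with the lever level in the fingers. Depth gives toe and hub tops at 154 and 155 mm. Now I carry it across.

```bash
python3 -m crank '[[-0.1,0.1,0,0,0,0,-1],[-0.19,0.2,0,0,0,0,-1],[-0.29,0.3,0,0,0,0,-1],[-0.38,0.4,0,0,0,0,-1],[-0.38,0.4,0,0,0,0,-1],[-0.38,0.4,0,0,0,0,-1],[-0.38,0.4,0,0,0,0,-1],[-0.38,0.4,0,0,0,0,-1],[-0.38,0.4,0,0,0,0,-1],[-0.38,0.4,0,0,0,0,-1],[-0.38,0.4,0,0,0,0,-1],[-0.38,0.4,0,0,0,0,-1]]' 30
python3 -m crank '[[-0.38,0.4,0,0,0,0,-1],[-0.38,0.4,0,0,0,0,-1],[-0.38,0.4,0,0,0,0,-1],[-0.38,0.4,0,0,0,0,-1],[-0.38,0.4,0,0,0,0,-1],[-0.35,0.35,0,0,0,0,-1],[-0.3,0.3,0,0,0,0,-1],[-0.2,0.2,0,0,0,0,-1],[-0.12,0.12,0,0,0,0,-1],[-0.06,0.06,0,0,0,0,-1],[0,0,0,0,0,0,-1]]' 30
python3 -m crank '[[0,0,0,0,0,0.15,-1],[0,0,0,0,0,0.4,-1],[0,0,0,0,0,0.6,-1],[0,0,0,0,0,0.7,-1],[0,0,0,0,0,0.7,-1],[0,0,0,0,0,0.7,-1],[0,0,0,0,0,0.55,-1],[0,0,0,0,0,0.3,-1],[0,0,0,0,0,0.15,-1],[0,0,0,0,0,0,-1],[0,0,0,0,0,0,-1]]' 30
python3 -c "
from h import *
todo([.574,-.2655,.111],-62.1)
lever('scene','s3');lever('top','t3')"
```

```text
clock: 10.0
tcp_pos: [0.5542, -0.056, 0.1259]
orientation: [0.0, 0.909, 0.417, -0.0]
wrist_force: [0.4, -0.4, -4.4]
grip_width: 0.0218
grasp_force: 29.7
clock: 11.38
tcp_pos: [0.5741, -0.2632, 0.1257]
orientation: [-0.0, 0.909, 0.417, 0.0]
wrist_force: [-0.7, -0.4, -3.9]
grip_width: 0.0213
grasp_force: 29.7
clock: 12.75
tcp_pos: [0.5741, -0.2635, 0.1258]
orientation: [-0.0, 0.97, 0.242, 0.0]
wrist_force: [0.1, 1.0, -4.0]
grip_width: 0.0214
grasp_force: 29.7
pos [ 0.5741 -0.2635  0.1258] q [-0.449  0.486  1.578  0.     1.078  0.633] t 12.75 grip 0.021421838534762306 29.673560857772827 F [ 0.08  0.98 -4.03]
shift units [-0.02   0.034  0.296] turn units [-0.001 -0.     0.03 ]
scene px [324. 232.] n 409 mean [ 0.5262 -0.2892  0.1521] rect ((0.537682056427002, -0.27570056915283203), (0.11920660734176636, 0.058237504214048386), 40.99952697753906) z med 0.1551
  slope [ 0.012 -0.004]
top px [338. 193.] n 239 mean [ 0.6546 -0.2189  0.1545] rect ((0.652554452419281, -0.22231358289718628), (0.12646502256393433, 0.024220852181315422), 28.807971954345703) z med 0.155
  slope [ 0.028 -0.04 ]
top px [360. 235.] n 221 mean [ 0.5144 -0.2915  0.1542] rect ((0.5139679908752441, -0.29363712668418884), (0.05275975540280342, 0.0627380833029747), 5.202110290527344) z med 0.155
  slope [-0.013  0.004]
```

View pics/t3.png

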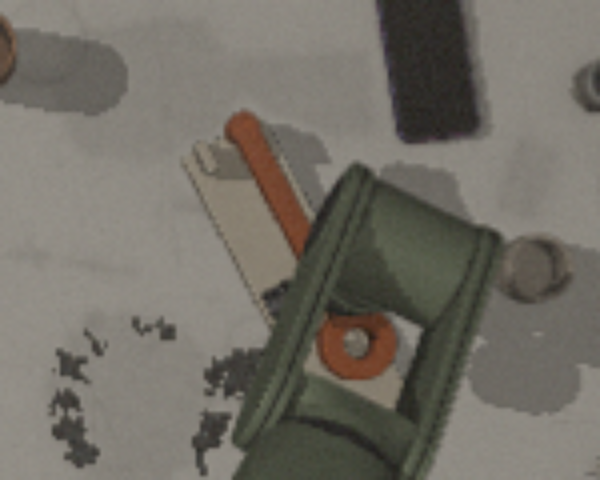

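View pics/s3.png

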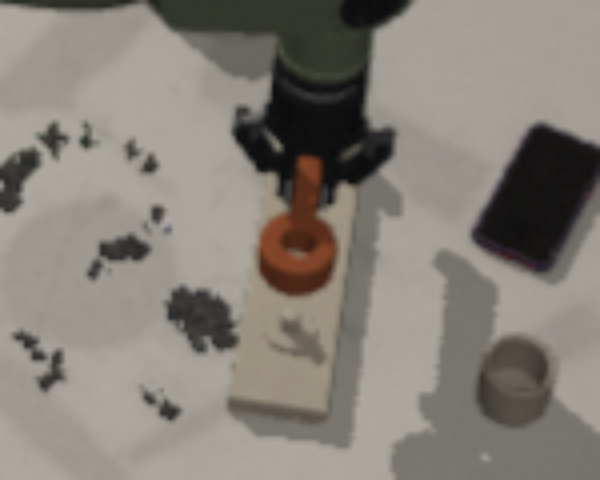

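The top crop shows the bore at (357,342) over the post region and the toe at (242,122) between the cheeks. The measured hub is (0.514, -0.293) against the post at (0.516, -0.296), and the toe is within about 2 mm. I make a small correction and lower to 50 mm clear.

```bash
python3 -m crank '[[-0.02,0.04,0.05,0,0,0.03,-1],[0,0,0.08,0,0,0,-1],[0,0,0.08,0,0,0,-1],[0,0,0.05,0,0,0,-1],[0,0,0.02,0,0,0,-1],[0,0,0,0,0,0,-1],[0,0,0,0,0,0,-1],[0,0,0,0,0,0,-1]]' 30
python3 -c "
from h import *
todo([.574,-.2655,.111],-62.1)
lever('top','t4')
lever('scene','s4')"
```

```text
clock: 13.85
tcp_pos: [0.5742, -0.2658, 0.1119]
orientation: [0.0, 0.971, 0.241, 0.0]
wrist_force: [-0.3, 0.7, -3.9]
grip_width: 0.0215
grasp_force: 29.7
pos [ 0.5742 -0.2658  0.1119] q [-0.452  0.5    1.593  0.     1.049  0.632] t 13.85 grip 0.02148210527992182 29.685751497745514 F [-0.34  0.66 -3.93]
shift units [-0.001 -0.007  0.019] turn units [ 0.003 -0.003 -0.001]
top px [338. 194.] n 236 mean [ 0.6543 -0.2215  0.1406] rect ((0.6519267559051514, -0.2258058339357376), (0.12873317301273346, 0.02506132610142231), 29.18007469177246) z med 0.141
  slope [ 0.041 -0.071]
top px [360. 235.] n 221 mean [ 0.5146 -0.2939  0.14  ] rect ((0.5142272114753723, -0.29628732800483704), (0.05285027623176575, 0.062256380915641785), 6.005957126617432) z med 0.1414
  slope [-0.008 -0.014]
scene px [325. 234.] n 403 mean [ 0.5259 -0.2915  0.1384] rect ((0.5373196005821228, -0.27698788046836853), (0.12074535340070724, 0.05829901993274689), 41.488624572753906) z med 0.1416
  slope [0.005 0.008]
```

The hub is at (0.514, -0.296), 2 mm from the post. Hub and toe tops are at 141 mm, so the lever is level, with its underside about 53 mm above the post. The grip is 29.7 N. I hand it in.

```bash
python3 -c "
from h import *
print(order.hand_in())"
```

```text
the job is handed in; nothing more can be done
None
```

I handed the job in with the lever held level at its balance point at about 30 N, bore about 2 mm off the post axis, toe over the saddle gap, about 53 mm above the post (camera-measured; no verdict was returned).

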